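Lower the thickness gauge's foot onto the red mount

TASK

Two identical bench thickness gauges stand ready with their measuring feet raised. On the gauge that holds the red specimen mount, swing the small orange-gripped lever all the way down so that the foot comes to rest on the mount, then let go. Leave the other gauge's lever up and both mounts where they sit.

Things in the scene. Friction and masses are not known exactly. Their poses are not given: they have to be found in the camera images.
- gauge_1_lever (a joint): Lever of the gauge with the red mount, on the right of its head for a viewer facing the dial. In rad: 0 = up (arm leans forward, 50 degrees above level), 1.0 = down at its stop (arm points forward, 7 degrees below level). Pressing the grip down raises the value; about 1.6 N at the grip turns it and it stays where left. It lowers the sprung foot 17 mm; the foot meets the mount at 0.8.
- gauge_1_grip (a point): Centre of that lever's orange grip, a cylinder 14 mm thick, 26 mm long along y, the pivot's direction (level, +y to the left of a viewer facing the dial). Frame turns with the lever; at value 0 z is up, x level from the gauge's front to back. Pivot axis at x +54.6, z -65.1 mm in it (85 mm off). Going down, the grip moves 27 mm forward, away from the dial, ending 107 mm above the bench.
- gauge_2_lever (a joint): The same lever on the other gauge, which holds the green mount; same values. It starts up, as the first does. Each gauge is a grey C-shaped stand fixed to the bench, base 130 x 90 x 22 mm, a white dial on the front of its head, head top 140 mm above the bench; the foot's stem sticks out above the head to 175 mm when raised.
- red_mount: Red resin specimen mount, a disc 34 mm in diameter and 21 mm high, origin at the centre of its underside, z up. It stands loose on the steel anvil of its gauge, under the foot; the anvil's top is 28 mm above the bench.
- green_mount: Green resin specimen mount, 34 mm in diameter and 18 mm high, origin at the centre of its underside, standing loose on the anvil of the other gauge.
There are look-alikes about, which are no part of the job. Leave any blue or purple look-alike of the red_mount alone.

How it is judged:
At the end, for the whole second after the job is handed in: The lever of the gauge with the red mount is down, within 0.18 rad (10 degrees) of its stop at 1.0; the other gauge's lever is still up (below 0.35 rad); both mounts stand within 12 mm of where they started, the red one upright within 10 degrees (value of joint gauge_1_lever above 0.82 rad and value of joint gauge_2_lever below 0.35 rad and distance of each of red_mount, green_mount from where it was at the start of the episode below 0.012 m and angle between red_mount's own z axis and vertical below 0.17 rad); the robot touches nothing.
It fails at once if the other gauge's lever is lowered (value of joint gauge_2_lever above 0.35 rad).
It fails at once if the red mount is pushed from its place (distance of red_mount from where it was at the start of the episode above 0.015 m).
It fails at once if the green mount is pushed from its place (distance of green_mount from where it was at the start of the episode above 0.015 m).
It also fails if it takes over 27 s, if anything falls off the work surface, if the arm or the gripper's body presses on something with over 40 N, if the wrist force passes 120 N, or if a joint passes its speed limit or range.

ROBOT

A 6-joint arm with a two-finger parallel gripper is mounted at the origin on a cart in front of the work surface, level with it; the furniture and walls round the work are solid. World frame = base frame: x ahead of the robot, y to its left, z up, the work surface at z = 0. Lengths are in m, angles in rad, forces in N, time in s.
With the tool pointing down it reaches from about 0.225 to 0.875 m from the base axis. Payload 3.4 kg.
Tool frame: the origin (TCP) lies at the very end of the fingers, on their centre line; the grasp point (between the pads) lies 19 mm behind it; z points along the fingers, x is the direction in which the jaws open and shut, and the axes are right-handed (so a half turn about z gives the same grasp; the last joint's range is limited). The gripper opens to 85 mm and grips with 20 to 120 N. Pads are 22 mm wide; open, the fingers measure 114 mm over their backs; the gripper's body (76 mm by 85 mm) begins 54 mm behind the grasp point. The pads swing forward as they close: fully open they stand 13 mm farther back than shut.
Start: joints at [-0.121, 0.276, 1.505, -0, 1.361, -0.121], TCP at [0.575, -0, 0.231] pointing down, gripper open.
Joint ranges: [-2.89, 2.89], [-0.75, 2.08], [0.22, 2.7], [-1.18, 4.32], [0.11, 2.71], [-2.7, 2.7]. Speed limits (rad/s): [2.57, 2.57, 3.14, 3.14, 3.14, 3.14].

INTERFACE

Orientations are given as a unit quaternion [w, x, y, z].
In Python, from rig import manip gives the robot as it stands.
- The arm moves only by the tool carry_out, never from a script. Its argument "series" is a list of rows, each a list of 2 entries, a list of its own where there are three numbers: the shift along the tool's x, y, z in mm, then the turn about the tool's z in degrees. A call has 1 to 10 rows; each row shifts and turns the pose as measured when the row begins, along the tool's axes as they then stand; what a row does not reach is not made up. A row lasts 1/12 s, in which the tool goes at most 41.7 mm and 7.16 degrees, less where a joint would pass 70% of its speed; a pose out of reach is approached as far as the arm can. A call is refused whole if a number of a shift passes 41.7 or a number of a turn 7.16, either way. A call with a gripper value outside its range is refused whole. "fingers" is the finger opening in mm, from 0 to 85.4, set as the call begins (left out, the last holds). The fingers move at their own pace and stop on an object; "squeeze" is the grip in N (left out, the last holds). Time passes only in rows, so rows that do not move let the fingers close. It gives the time, the measured TCP pose, the force and the opening at its end, in the units of the state.
- manip.get_state(): the state, without advancing time (a new reading comes with each control period).
- manip.get_image(name): name is "scene" or "side" or "wrist"; returns a dict with "frame" (400x640x3 uint8, blue, green, red), "K" (3x3 intrinsics, pixels), "rvec" (rotation vector, rad) and "tvec" (3), from world to camera coordinates, as OpenCV has them; the wrist camera has in their place "mount" (4x4, takes a point from camera to tool coordinates, whose origin is the TCP and whose axes are the tool frame's). Camera axes: x right, y down, z forward; pixel columns grow to the right and rows downward; lengths in m; the calibration is good to about 2 mm. The wrist camera is an equidistant fisheye: a pixel r from the principal point sees the ray r / f radians off the axis. A picture is of the moment at which its call begins: read the wrist's pose just before it. There is no depth.
- manip.sign_off(): hands the job in, once; it reports no verdict.
The state is a dict: "clock": time; "qpos": joint angles; "qd": joint speeds; "effort": joint torques, N m; "position": TCP position; "ee_rot": TCP orientation; "contact_force": force on the tool from outside, world axes, zero at the start; "moment": the same for the moment, N m; "width": finger opening in m.
Only numpy, scipy, OpenCV 4.12 (cv2) and the standard library are available. Lean on these libraries where they do the work, as an engineer would, in place of code of your own. Each camera call takes 0.05 s, during which the arm holds its last target. There are 200 camera calls.

## Working session

There is one attempt and no reset: what is moved stays moved. The work goes in short steps, Python scripts to look and compute and a tool call to move; the robot and the scene stay as the last step left them, time stands still between calls to the robot, and variables do not carry over. Pictures are saved under pics/ and viewed, about 8 in all and at most 12, crops included, and the job is handed in when it is done.

Besides the shell and the picture viewer there is one more tool, called after "Call:" as name(argument=value, ...), one argument or row to a line, values as JSON. carry_out: Moves the arm, as the interface text tells. Its arguments: {"type":"object","properties":{"series":{"type":"array","items":{"type":"array"}},"fingers":{"type":"number"},"squeeze":{"type":"number"}},"required":["series"]}

```bash
mkdir -p pics; cat > h.py <<'E'
import numpy as np, cv2
from rig import manip
def snap(n,f):
    d=manip.get_image(n); cv2.imwrite('pics/'+f,d['frame']); np.savez('pics/'+f+'.npz',**d); return d
def ray(d,uv):
    R=cv2.Rodrigues(np.array(d['rvec'],float))[0]; t=np.array(d['tvec'],float).ravel()
    p=np.linalg.inv(d['K'])@np.array([uv[0],uv[1],1.]); v=R.T@p
    return -R.T@t, v/np.linalg.norm(v)
def plane(d,uv,z):
    o,v=ray(d,uv); return o+v*(z-o[2])/v[2]
def tri(a,b):
    (o,v),(p,w)=a,b; s=np.linalg.lstsq(np.c_[v,-w],p-o,rcond=None)[0]
    A=o+s[0]*v;B=p+s[1]*w; return (A+B)/2,np.linalg.norm(A-B)
E
python3 - <<'E'
from h import *
print(manip.get_state())
for n in('scene','side'):
    d=snap(n,n+'1.png'); print(n,d['K'],ray(d,(320,200)))
E
```

```text
{'clock': 0.0, 'qpos': array([-1.21005511e-01,  2.76618759e-01,  1.50612992e+00,  2.35270087e-05,
        1.36070849e+00, -1.20994905e-01]), 'qd': array([-0.00158891, -0.00016542, -0.00089057, -0.00207681, -0.00088792,
       -0.00037533]), 'effort': array([ 6.20495921e-04, -4.16768074e+01, -2.45808578e+01, -1.52056768e-04,
        1.11346930e-02,  1.69860516e-05]), 'position': array([5.74473069e-01, 6.39657990e-05, 2.30427448e-01]), 'ee_rot': array([-1.23946829e-04,  9.99999565e-01, -7.76699298e-06, -9.24053407e-04]), 'contact_force': array([ 0.42705446, -0.42776599, -0.04115958]), 'moment': array([-0.02578404,  0.0088025 ,  0.03962881]), 'width': 0.08532226086358113}
scene [[516.62303932   0.         322.99440776]
 [  0.         516.62303932 205.61972243]
 [  0.           0.           1.        ]] (array([-0.21590507, -0.72317701,  0.536752  ]), array([ 0.75645847,  0.5085559 , -0.41126813]))
side [[416.59768913   0.         320.81745039]
 [  0.         416.59768913 200.04322616]
 [  0.           0.           1.        ]] (array([0.4552337 , 0.54366069, 0.5036525 ]), array([ 0.11764546, -0.87940879, -0.4613022 ]))
```

View pics/scene1.png

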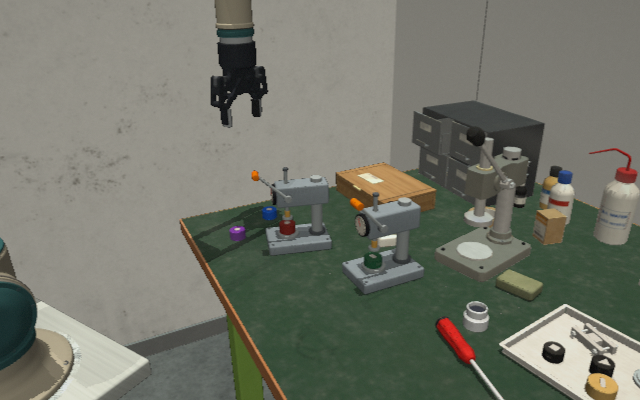

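View pics/side1.png

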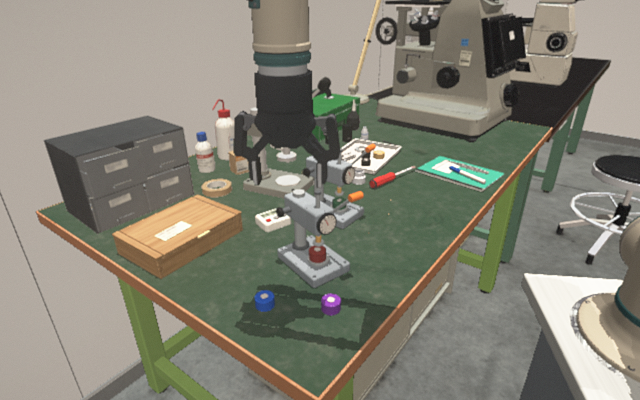

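The scene view shows the red-mount gauge at about (295,215) with its grip at (255,175), and the green one at (385,240) with its grip at (356,203). In the side view the red gauge is at (315,235) and its grip at (355,197). The green gauge's grip is at (370,148), and both dials face the robot.

```bash
python3 - <<'E'
from h import *
D={n:dict(np.load(f'pics/{n}1.png.npz')) for n in('scene','side')}
for n,d in D.items():
    h=cv2.cvtColor(d['frame'],cv2.COLOR_BGR2HSV)
    for nm,lo,hi in(('or',(8,190,150),(18,255,255)),('red',(0,150,50),(5,255,255)),('grn',(60,120,20),(85,255,140))):
        m=cv2.inRange(h,lo,hi);k,l,s,c=cv2.connectedComponentsWithStats(m)
        print(n,nm,[(s[i].tolist(),c[i].round(1).tolist()) for i in range(1,k) if 25<s[i,4]<700 and 230<c[i][0]<400 and 120<c[i][1]<280])
E
```

```text
scene or [([252, 171, 6, 8, 39], [254.5, 174.3]), ([350, 198, 13, 10, 72], [355.8, 202.3])]
scene red [([279, 220, 16, 15, 171], [287.1, 227.5])]
scene grn [([365, 253, 16, 16, 169], [372.2, 260.9])]
side or []
side red [([374, 172, 21, 14, 157], [384.3, 178.3])]
side grn []
```

```bash
python3 - <<'E'
from h import *
a=cv2.imread('pics/scene1.png')[155:265,235:345];b=cv2.imread('pics/side1.png')[185:285,270:380]
b=cv2.copyMakeBorder(b,0,10,0,0,cv2.BORDER_CONSTANT)
cv2.imwrite('pics/crop1.png',cv2.resize(np.hstack([a,b]),None,fx=3.6,fy=3.6,interpolation=cv2.INTER_CUBIC))
D={n:dict(np.load(f'pics/{n}1.png.npz')) for n in('scene','side')}
for n,d in D.items():
    h=cv2.cvtColor(d['frame'],cv2.COLOR_BGR2HSV)
    for nm,lo,hi in(('or',(6,170,110),(20,255,255)),('red',(0,130,40),(5,255,255))):
        m=cv2.inRange(h,lo,hi);k,l,s,c=cv2.connectedComponentsWithStats(m)
        print(n,nm,[(s[i].tolist(),c[i].round(1).tolist()) for i in range(1,k) if 12<s[i,4]<700 and 230<c[i][0]<400 and 120<c[i][1]<280])
E
```

```text
scene or [([252, 171, 7, 10, 58], [254.8, 175.6]), ([350, 198, 14, 13, 113], [356.6, 203.4]), ([286, 212, 3, 5, 14], [286.9, 213.9]), ([372, 242, 5, 6, 22], [373.8, 244.2])]
scene red [([279, 220, 16, 15, 180], [286.9, 227.3])]
side or [([366, 145, 9, 7, 39], [369.9, 147.7]), ([349, 191, 14, 11, 93], [355.5, 195.7])]
side red [([374, 172, 22, 15, 174], [384.4, 178.3]), ([370, 181, 5, 7, 27], [372.0, 184.0]), ([310, 247, 15, 15, 170], [317.1, 254.6])]
```

View pics/crop1.png

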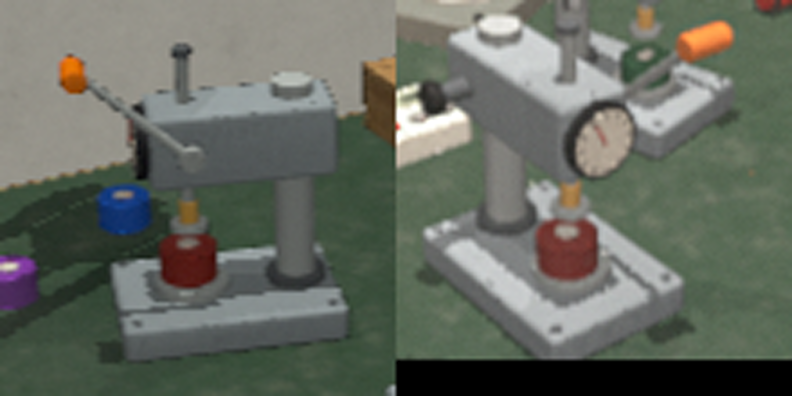

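```bash
python3 - <<'E'
from h import *
D={n:dict(np.load(f'pics/{n}1.png.npz')) for n in('scene','side')}
a,b=D['scene'],D['side']
for n,u,v in(('grip',(254.8,175.6),(355.5,195.7)),('mount',(286.9,227.3),(317.1,254.6)),('cap',(316.4,177.8),(298.3,191.1)),('ggrip',(356.6,203.4),(369.9,147.7))):
    print(n,tri(ray(a,u),ray(b,v)))
print(plane(a,(372.2,261),.037), plane(a,(286.9,227.3),.0385),plane(b,(317.1,254.6),.0385))
E
```

```text
grip (array([ 0.47977341, -0.10637755,  0.17481564]), np.float64(0.00034314700422130335))
mount (array([ 0.55148212, -0.12084735,  0.03540432]), np.float64(0.001501889916057515))
cap (array([ 0.59315935, -0.17178603,  0.14513112]), np.float64(0.0007396917185443353))
ggrip (array([ 0.46059262, -0.34044243,  0.17862944]), np.float64(0.0020487160137947122))
[ 0.52321529 -0.3404321   0.037     ] [ 0.54798479 -0.12425704  0.0385    ] [ 0.55023539 -0.11552163  0.0385    ]
```

Call:
carry_out(
  series=[
    [[0, 0, 0], 7],
    [[0, 0, 0], 7],
    [[0, 0, 0], 7],
    [[0, 0, 0], 7],
    [[0, 0, 0], 7],
    [[0, 0, 0], 7],
    [[0, 0, 0], 7],
    [[0, 0, 0], 2],
  ],
  fingers=0,
)

```text
clock: 0.77
position: [0.5717, 0.0004, 0.226]
ee_rot: [0.002, 0.897, -0.443, -0.005]
contact_force: [-0.6, 0.1, -0.8]
width: 0.0
```

Call:
carry_out(
  series=[
    [[5, 28, 0], 0],
    [[5, 28, 0], 0],
    [[5, 28, 0], 0],
    [[5, 28, 0], 0],
    [[2, 20, 0], 0],
    [[0, 0, 0], 0],
  ],
)

```text
clock: 1.27
position: [0.476, -0.0988, 0.2228]
ee_rot: [0.002, 0.897, -0.441, -0.008]
contact_force: [0.1, 0.7, -0.1]
width: -0.0
```

```bash
python3 - <<'E'
from h import *
s=manip.get_state();print(s)
d=snap('wrist','w1.png');print(d['K'],d['mount']);np.savez('pics/s1.npz',**{k:s[k] for k in('position','ee_rot')})
E
```

```text
{'clock': 1.2667, 'qpos': array([-0.34576132,  0.15685303,  1.68648522, -0.00298429,  1.31556708,
        0.56911049]), 'qd': array([ 0.0078427 ,  0.01071449, -0.00601191,  0.04360612, -0.0235818 ,
        0.01775   ]), 'effort': array([ -0.48165908, -33.96208405, -24.06753123,  -0.18843724,
         0.06315312,  -0.21299553]), 'position': array([ 0.47603089, -0.09883488,  0.2228033 ]), 'ee_rot': array([ 0.00239619,  0.89732516, -0.44128286, -0.00844177]), 'contact_force': array([ 0.10687594,  0.69979832, -0.12392339]), 'moment': array([ 0.0080609 , -0.03033967,  0.0080093 ]), 'width': -1.4374086774449556e-05}
[[309.70691629   0.         318.59386805]
 [  0.         309.70691629 201.44395962]
 [  0.           0.           1.        ]] [[ 9.99999149e-01  1.20860454e-03 -4.91888013e-04  3.97911720e-04]
 [-1.03678270e-03  9.64825942e-01  2.62887478e-01 -6.66885851e-02]
 [ 7.92313317e-04 -2.62886745e-01  9.64826374e-01 -1.42571105e-01]
 [ 0.00000000e+00  0.00000000e+00  0.00000000e+00  1.00000000e+00]]
```

View pics/w1.png

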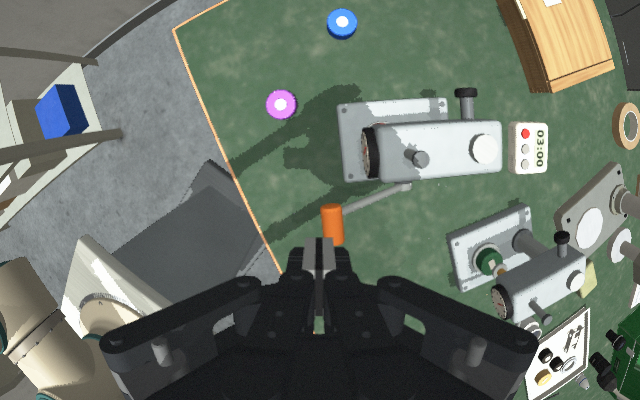

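The wrist view shows the red gauge lined up with the tool axes to within a few degrees. The orange grip is at (332,225), just ahead of the fingertips at (318,250), and the stem is at (417,158).

```bash
cat >> h.py <<'E'
from scipy.spatial.transform import Rotation as Ro
def wplane(d,pos,q,uv,z):
    K=d['K'];x=(uv[0]-K[0,2]);y=(uv[1]-K[1,2]);r=np.hypot(x,y);th=r/K[0,0]
    v=np.array([np.sin(th)*x/r,np.sin(th)*y/r,np.cos(th)]);M=d['mount']
    R=Ro.from_quat(np.roll(q,-1)).as_matrix();o=pos+R@M[:3,3];v=R@M[:3,:3]@v
    p=o+v*(z-o[2])/v[2];return p,R.T@(p-pos)*1000
E
python3 - <<'E'
from h import *
d=dict(np.load('pics/w1.png.npz'));s=np.load('pics/s1.npz')
h=cv2.cvtColor(d['frame'],cv2.COLOR_BGR2HSV);m=cv2.inRange(h,(6,170,90),(20,255,255))
k,l,st,c=cv2.connectedComponentsWithStats(m)
print([(st[i].tolist(),c[i]) for i in range(1,k) if st[i,4]>60])
for n,uv,z in(('grip',(332,225),.182),('gtop',(332,206),.182),('gbot',(333,245),.182),('stem',(420,158),.175),('cap',(484,149),.145)):print(n,*wplane(d,s['position'],s['ee_rot'],uv,z))
E
```

```text
[([321, 203, 23, 42, 731], array([332.53625171, 222.23529412]))]
grip [ 0.48180219 -0.10474756  0.182     ] [ 8.73743425 -1.43995507 40.67875247]
gtop [ 0.49156478 -0.09700071  0.182     ] [  8.56106831 -13.90069217  40.53460638]
gbot [ 0.47144257 -0.11381964  0.182     ] [ 9.59894665 12.30265975 40.82903148]
stem [ 0.549454   -0.12313738  0.175     ] [ 64.68762805 -43.86873039  46.45174896]
cap [ 0.59261719 -0.17024544  0.145     ] [128.73440829 -49.64176539  75.55352954]
```

Call:
carry_out(
  series=[
    [[7, -1, 8], 0],
    [[1, 0, 10], 0],
    [[0, 0, 8], 0],
    [[0, 0, 0], 0],
  ],
)

```text
clock: 1.65
position: [0.4857, -0.1025, 0.1938]
ee_rot: [0.0, 0.898, -0.441, -0.007]
contact_force: [-0.8, 1.2, -0.4]
width: -0.0002
```

Call:
carry_out(
  series=[
    [[0, 3, 4], 0],
    [[-3, 1, 4], 0],
    [[-5, 0, 5], 0],
    [[-5, 0, 5], 0],
    [[-5, 0, 6], 0],
    [[-4, 0, 6], 0],
    [[-4, 0, 6], 0],
    [[0, 0, 0], 0],
  ],
)

```text
clock: 2.32
position: [0.4647, -0.0805, 0.1534]
ee_rot: [0.001, 0.898, -0.439, -0.008]
contact_force: [0.1, -0.4, -0.3]
width: 0.0
```

```bash
python3 - <<'E'
from h import *
s=manip.get_state();print(s['position'],s['contact_force'])
a=snap('scene','scene2.png')['frame'][150:280,220:400]
b=snap('side','side2.png')['frame'][165:285,250:430]
b=cv2.copyMakeBorder(b,0,10,0,0,cv2.BORDER_CONSTANT)
cv2.imwrite('pics/crop2.png',cv2.resize(np.hstack([a,b]),None,fx=2.2,fy=2.2,interpolation=cv2.INTER_CUBIC))
E
```

```text
[ 0.46465188 -0.08054414  0.15335214] [ 0.13277022 -0.43887427 -0.31634149]
```

View pics/crop2.png

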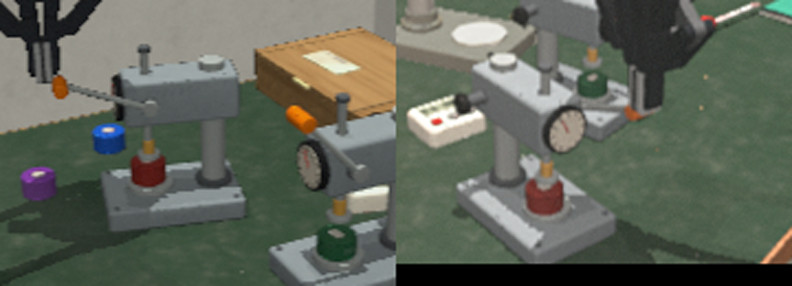

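In the crop, the lever is part-way down. The grip is at scene (60,87) and the fingertips are slightly ahead of it at (45,78), so I've drifted forward. I'll locate the grip again before pressing on.

```bash
python3 - <<'E'
from h import *
s=manip.get_state();d=snap('wrist','w2.png');R=Ro.from_quat(np.roll(s['ee_rot'],-1)).as_matrix()
h=cv2.cvtColor(d['frame'],cv2.COLOR_BGR2HSV);m=cv2.inRange(h,(6,170,70),(20,255,255))
k,l,st,c=cv2.connectedComponentsWithStats(m)
for i in range(1,k):
    if st[i,4]>60: print(st[i],c[i],wplane(d,s['position'],s['ee_rot'],c[i],.146))
D={n:dict(np.load(f'pics/{n}2.png.npz')) for n in('scene','side')};u={}
for n,f in D.items():
    h=cv2.cvtColor(f['frame'],cv2.COLOR_BGR2HSV);m=cv2.inRange(h,(6,170,100),(20,255,255))
    k,l,st,c=cv2.connectedComponentsWithStats(m)
    print(n,[(st[i].tolist(),c[i]) for i in range(1,k) if st[i,4]>10 and 230<c[i][0]<400 and 120<c[i][1]<280])
cv2.imwrite('pics/w2c.png',cv2.resize(d['frame'][130:330,220:470],None,fx=2.5,fy=2.5))
a=D['scene'];p,_=tri(ray(a,(220+60/2.2,150+87/2.2)),ray(D['side'],(250+(632-396)/2.2,165+113/2.2)))
print(p,R.T@(p-s['position'])*1000)
E
```

```text
[329 234  25  37 297] [343.68350168 244.2020202 ] (array([ 0.47589067, -0.09069597,  0.146     ]), array([13.61034594, -2.21247393,  8.12983974]))
scene [([244, 185, 7, 10, 56], array([246.80357143, 189.39285714])), ([350, 198, 15, 13, 119], array([356.61344538, 203.59663866])), ([286, 215, 3, 5, 14], array([287.07142857, 216.85714286])), ([372, 242, 5, 6, 20], array([373.8, 244.2]))]
side [([355, 214, 5, 5, 17], array([356.70588235, 216.47058824]))]
[ 0.47484475 -0.08860017  0.14375042] [11.34126607 -2.68935743 10.40377635]
```

View pics/w2c.png

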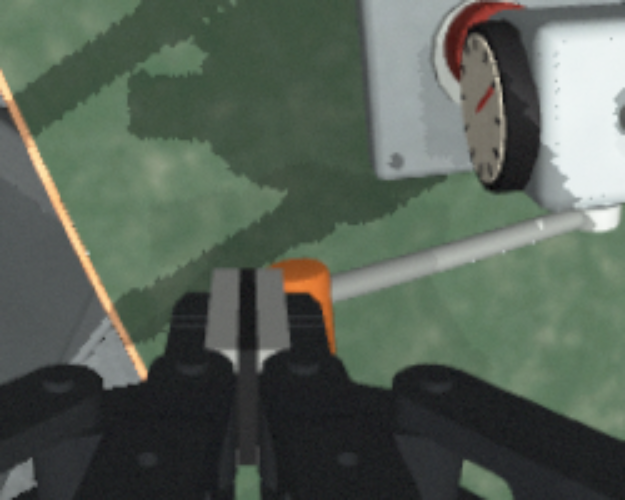

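The wrist crop shows the grip about 12 mm behind the finger centre. I'll lift, recentre and press straight down, since little forward travel is left.

Call:
carry_out(
  series=[
    [[0, 0, -10], 0],
    [[5, 0, -3], 0],
    [[7, -1, 0], 0],
    [[0, 0, 6], 0],
    [[-1, 0, 7], 0],
    [[-1, 0, 7], 0],
    [[-1, 0, 7], 0],
    [[0, 0, 7], 0],
    [[0, 0, 6], 0],
    [[0, 0, 0], 0],
  ],
)

```text
clock: 3.3
position: [0.4747, -0.0896, 0.1258]
ee_rot: [-0.0, 0.898, -0.44, -0.005]
contact_force: [0.9, -0.6, 1.4]
width: -0.0002
```

Call:
carry_out(
  series=[
    [[-2, 0, 5], 0],
    [[-2, 0, 5], 0],
    [[-1, 0, 4], 0],
    [[0, 0, 4], 0],
    [[0, 0, 4], 0],
    [[0, 0, 0], 0],
  ],
)

```text
clock: 3.8
position: [0.4734, -0.0868, 0.1135]
ee_rot: [0.001, 0.898, -0.439, -0.001]
contact_force: [-0.9, -0.4, 0.4]
width: -0.0002
```

```bash
python3 - <<'E'
from h import *
s=manip.get_state();print(s['position'],s['contact_force'])
a=snap('scene','scene3.png')['frame'][150:280,220:400]
b=snap('wrist','w3.png')['frame'][150:280,250:430]
cv2.imwrite('pics/crop3.png',cv2.resize(np.hstack([a,b]),None,fx=2.2,fy=2.2,interpolation=cv2.INTER_CUBIC))
E
```

```text
[ 0.47335387 -0.08680844  0.11347074] [-0.85422511 -0.44220954  0.39586873]
```

View pics/crop3.png

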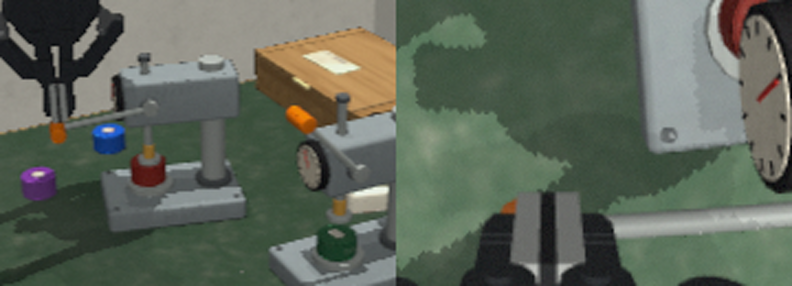

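The fingers now sit on the grip and the arm is near level. I'll press on to the stop.

Call:
carry_out(
  series=[
    [[-2, 0, 4], 0],
    [[-2, 0, 4], 0],
    [[0, 0, 4], 0],
    [[0, 0, 4], 0],
  ],
)

```text
clock: 4.23
position: [0.4744, -0.0869, 0.1113]
ee_rot: [0.003, 0.899, -0.438, 0.007]
contact_force: [-8.8, 1.6, 34.7]
width: 0.0002
```

Call:
carry_out(
  series=[
    [[0, 0, 4], 0],
    [[0, 0, 4], 0],
    [[0, 0, 4], 0],
  ],
)

```text
clock: 4.48
position: [0.4744, -0.0868, 0.1114]
ee_rot: [0.003, 0.899, -0.438, 0.01]
contact_force: [-8.4, 2.1, 33.1]
width: 0.0001
```

It is at the stop: 33 N at z 0.111 m. Retreating straight up.

Call:
carry_out(
  series=[
    [[0, 0, -5], 0],
    [[0, 0, -20], 0],
    [[0, 0, -30], 0],
    [[0, 0, -30], 0],
    [[0, 0, -30], 0],
    [[-20, 0, -20], 0],
    [[0, 0, 0], 0],
    [[0, 0, 0], 0],
  ],
)

```text
clock: 5.15
position: [0.457, -0.067, 0.2506]
ee_rot: [0.002, 0.899, -0.438, 0.008]
contact_force: [0.6, -0.2, -0.2]
width: -0.0002
```

```bash
python3 - <<'E'
from h import *
s=manip.get_state();print(s['clock'],s['position'],s['contact_force'])
D={'scene':snap('scene','scene4.png'),'side':snap('side','side4.png')}
a=D['scene']['frame'][150:280,220:400];b=D['side']['frame'][165:285,250:430]
b=cv2.copyMakeBorder(b,0,10,0,0,cv2.BORDER_CONSTANT)
cv2.imwrite('pics/crop4.png',cv2.resize(np.hstack([a,b]),None,fx=2.2,fy=2.2,interpolation=cv2.INTER_CUBIC))
c={}
for n,f in D.items():
    h=cv2.cvtColor(f['frame'],cv2.COLOR_BGR2HSV)
    for nm,lo,hi in(('or',(6,170,100),(20,255,255)),('red',(0,130,40),(5,255,255))):
        k,l,st,q=cv2.connectedComponentsWithStats(cv2.inRange(h,lo,hi))
        c[n,nm]=[q[i] for i in range(1,k) if 25<st[i,4]<700 and 230<q[i][0]<400 and 120<q[i][1]<280];print(n,nm,c[n,nm])
for u in c['scene','or']:
  for v in c['side','or']: print(tri(ray(D['scene'],u),ray(D['side'],v)))
E
```

```text
5.15 [ 0.45703075 -0.0670368   0.25055032] [ 0.60631193 -0.24165419 -0.2071868 ]
scene or [array([356.48717949, 203.56410256]), array([245.85245902, 209.57377049])]
scene red [array([286.87857143, 228.55      ])]
side or [array([362.37078652, 235.21348315])]
side red [array([384.31428571, 178.33714286]), array([372., 184.]), array([316.58552632, 255.42105263])]
(array([ 0.51248999, -0.25308773,  0.07508715]), np.float64(0.15404398587123252))
(array([ 0.46461665, -0.08979687,  0.1050598 ]), np.float64(0.00030674771464923335))
```

View pics/crop4.png

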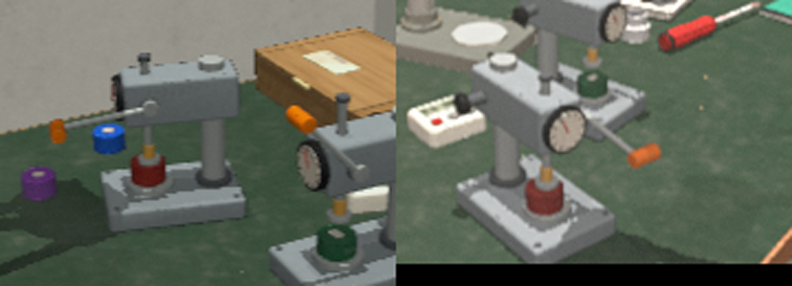

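The crop shows the lever just below level, with the grip triangulated at z 0.105 m against 0.107 m expected at the stop. The mounts haven't moved, the green gauge's lever is up and the arm is clear.

```bash
python3 -c "
from rig import manip
print(manip.sign_off())"
```

```text
the job is handed in; nothing more can be done
None
```

The lever on the red-mount gauge is down at its stop, and the job is handed in. I pressed the orange grip down from above with shut fingers, then lifted the arm clear. The last move ended at 5.15 s of the 27 s limit.

- **Slip on the way down:** on the first stroke the fingers drifted about 12 mm ahead of the grip. I lifted, moved back over it and finished the press. At the stop the force was about 33 N and no longer moved the grip.
- **Lever:** the grip measured 105 mm above the bench, against 107 mm expected at the stop.
- **Red mount:** it is upright, and its image position moved only about 1 pixel. That could be the foot now covering part of it.
- **Other gauge:** its grip moved less than 1 pixel in the scene view, so the lever is still up. The green mount looked unmoved in the last pictures; I did not measure it again.
- **Arm:** it stands clear at z 0.25 m with about 0.7 N on the wrist, which is at noise level.

No final check failed or disagreed. The hand-in gives no verdict, so these checks are all I have.

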